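Lay a cast plaque down against the bench stop

ROBOT

A 6-joint arm with a two-finger parallel gripper is mounted at the origin on the work surface. World frame = base frame: x ahead of the robot, y to its left, z up, the work surface at z = 0. Lengths are in m, angles in rad, forces in N, time in s.
With the tool pointing down it reaches from about 0.375 to 0.975 m from the base axis. Payload 3.8 kg.
Tool frame: the origin (TCP) lies midway between the tips of the shut fingers; the grasp point (between the pads) lies 19 mm behind it; z points along the fingers, y is the direction in which the jaws open and shut (so a half turn about z gives the same grasp; the last joint's range is limited). The gripper opens to 85 mm and grips with 20 to 120 N. Pads are 22 mm wide; open, the fingers measure 114 mm over their backs; the gripper's body (76 mm by 85 mm) begins 54 mm behind the grasp point. The pads swing forward as they close: fully open they stand 13 mm farther back than shut.
Start: joints at [-1.183, 0.264, 1.604, -0, 1.274, -0.037], TCP at [0.278, -0.615, 0.231] pointing down, gripper open.
Joint ranges: [-2.63, 2.63], [-0.94, 2.18], [0.31, 2.57], [-1.31, 4.45], [0, 2.66], [-2.55, 2.55]. Speed limits (rad/s): [2.57, 2.57, 3.14, 3.14, 3.14, 3.14].

INTERFACE

Orientations are given as a rotation vector (axis times angle).
In Python, from workcell import bot gives the robot as it stands. The module is installed in compiled form; this text tells all that it offers.
- The arm moves only by the tool move_arm, never from a script. Its argument "steps" is a list of rows, each a list of 5 numbers: the shift along the tool's x, y, z in mm, then the turn about the tool's z in degrees, then the opening in per cent of the stroke, from 0 (shut) to 100 (fully open). In form: [[tx, ty, tz, turn, claw], ...]. A call has 1 to 20 rows; each row is the pose to reach, as a shift and turn from the pose commanded when the call began, along the tool's axes at that moment; what a row does not reach only later rows make up. A row lasts 1/10 s, in which the tool goes at most 50 mm and 8.59 degrees, less where a joint would pass 70% of its speed; a pose out of reach is approached as far as the arm can. A call with a gripper value outside its range is refused whole. The fingers move at their own pace and stop on an object; "newtons" is the grip in N (left out, the last holds). Time passes only in rows, so rows that repeat a pose let the fingers close. It gives the time, the measured TCP pose, the force and the opening at its end, in the units of the state.
- bot.read_state(): the state, without advancing time (a new reading comes with each control period).
- bot.read_camera(name): name is "scene" or "top"; returns a dict with "pixels" (480x640x3 uint8, red, green, blue), "depth" (480x640 float32, m along the optical axis (not along the pixel's ray), 0 where there is no reading), "fovy" (degrees; the focal length in pixels is half the picture's height over the tangent of half this angle, whatever the lens; pixels are square), "cx", "cy" (the principal point, pixels), "xyz" and "attitude" of the camera in the world. Camera axes: x right, y up, looking along -z (the intrinsics and any distortion apply to the point x, -y, -z); pixel columns grow to the right and rows downward; lengths in m; the calibration is good to about 2 mm. A picture is of the moment at which its call begins.
- bot.finish_job(): hands the job in, once; it reports no verdict.
The state is a dict: "time": time; "q": joint angles; "joint_vel": joint speeds; "joint_torque": joint torques, N m; "tool_pos": TCP position; "tcp_rot": TCP orientation; "wrist_force": force on the tool from outside, world axes, zero at the start; "torque": the same for the moment, N m; "width": opening from 0.0 (shut) to 1.0 (fully open).
Only numpy, scipy, OpenCV 4.12 (cv2) and the standard library are available. Lean on these libraries where they do the work, as an engineer would, in place of code of your own. Each camera call takes 0.05 s, during which the arm holds its last target.

TASK

Push the square-cornered plaque over, away from the robot, so that it lies flat on its back, then push it along the bench by its lower edge until its top edge sits square and flush against the bench stop, ready for filing. Only push it: do not pick it up, and leave the round-topped and the pointed plaque standing and everything else where it is.

Things in the scene. Friction and masses are not known exactly. Their poses are not given: they have to be found in the camera images.
- square_plaque: The plaque to lay down: plain cast aluminium, rectangle with four square corners, 24 mm thick (its x), 90 mm wide (its y), 120 mm high (its z), 0.5 to 0.75 kg, loose. Starts upright on its lower edge, face towards the robot. Origin: centre of its underside; +x out of its flat back, z to its top edge. It changes places with its two neighbours of the same metal and width.
- square_plaque_center (a point): Centre of the square-cornered plaque: 60 mm up standing, 12 mm up lying (it then lies 24 mm high, lower edge to the robot). Axes as the plaque. A push of a few N on the face, 80 to 110 mm up, tips it about its lower back edge; past about 0.2 rad it falls by itself.
- square_plaque_top (a point): Centre of the top edge face of the square-cornered plaque, 120 mm along its z from its origin. Axes as the plaque.
- stop_face (a point): Middle of the front face of the bench stop, a fixed dark steel bar 680 mm long, 30 mm deep, 18 mm high, lying on the bench beyond the three plaques. y runs along the bar, x points square into it, away from the robot; the point is 9 mm above the bench. The plaque, laid down, is some 20 to 65 mm short of this face; sliding it takes 3 to 8 N.
- arch_plaque: Round-topped cast aluminium plaque, 24 mm thick, 90 mm wide, 125 mm high over all, standing on its lower edge; leave it standing. Origin: centre of its underside; z up.
- gable_plaque: Pointed-top cast aluminium plaque, 24 mm thick, 90 mm wide, 125 mm high over all, standing on its lower edge; leave it standing. Origin: centre of its underside; z up.
- knob_casting: Small waisted dark casting, 32 mm wide, 42 mm high, loose, between two plaques' lanes; leave it alone.
- plug: Upright brass plug, 30 mm diameter, 35 mm high, loose, between the other two lanes; leave it alone.
- collar: Dark steel ring, 70 mm across, 20 mm high, loose, beyond the stop; leave it alone.
- tin: Open steel tin, 80 mm across, 90 mm high, loose, beyond the stop; leave it alone.
- hammer: Hammer lying near the robot's right side, loose; leave it alone.
- brush: Flat brush lying near the robot's left side, loose; leave it alone.
Not all that is in view belongs to the job. Leave any green or orange look-alike of the square_plaque alone.

How it is judged:
By the outcome, as a careful person would: the job done as asked, in the order asked, and still so for the second after the job is handed in, with the robot touching nothing.
It also fails if it takes over 42 s, if anything falls off the work surface, if the arm or the gripper's body presses on something with over 40 N, if the wrist force passes 120 N, or if a joint passes its speed limit or range.

## Working session

There is one attempt and no reset: what is moved stays moved. The work goes in short steps, Python scripts to look and compute and a tool call to move; the robot and the scene stay as the last step left them, time stands still between calls to the robot, and variables do not carry over. Pictures are saved under pics/ and viewed, and the job is handed in when it is done.

Besides the shell and the picture viewer there is one more tool, called as name(argument=value, ...) on one line, values as JSON. move_arm: Moves the arm, as the interface text tells. Its arguments: {"type":"object","properties":{"steps":{"type":"array","items":{"type":"array","items":{"type":"number"}}},"newtons":{"type":"number"}},"required":["steps"]}

```bash
mkdir -p pics; cat > h.py <<'E'
import numpy as np,cv2
from scipy.spatial.transform import Rotation as R
from workcell import bot
def cam(n,save=None):
    c=bot.read_camera(n)
    if save: cv2.imwrite('pics/'+save,c['pixels'][:,:,::-1])
    return c
def rot(c):
    a=np.array(c['attitude'],float)
    if a.shape==(3,3): return a
    if a.size==3: return R.from_rotvec(a).as_matrix()
    raise Exception(a)
def cloud(c):
    f=240/np.tan(np.radians(c['fovy'])/2)
    v,u=np.mgrid[0:480,0:640]
    d=c['depth']
    p=np.stack([(u-c['cx'])/f*d,-(v-c['cy'])/f*d,-d],-1)
    return p@rot(c).T+np.array(c['xyz'])
E
python3 - <<'E'
from h import *
for n in('scene','top'):
    c=cam(n,n+'0.png'); print({k:v for k,v in c.items() if k not in('pixels','depth')})
s=bot.read_state(); print(s)
E
```

```text
{'fovy': 55.95992177562564, 'cx': 324.23492433252426, 'cy': 236.20463924632804, 'xyz': array([0.92641124, 0.64707666, 0.82168493]), 'attitude': array([0.25902922, 1.04675387, 2.42471212])}
{'fovy': 46.30437153689516, 'cx': 322.63612649002, 'cy': 239.68808624163324, 'xyz': array([0.2425051 , 0.00860044, 1.57444082]), 'attitude': array([ 0.16575102, -0.1621738 , -1.57717757])}
{'time': 0.1, 'q': array([-1.18287442e+00,  2.64717685e-01,  1.60528145e+00,  1.90930961e-05,
        1.27371113e+00, -3.68667945e-02]), 'joint_vel': array([-0.00060065, -0.00084395, -0.00430105, -0.00026253,  0.00077296,
        0.00103151]), 'joint_torque': array([ 8.36709241e-04, -5.16706896e+01, -3.68591273e+01,  6.87973582e-06,
        6.27771937e-03,  1.25227359e-06]), 'tool_pos': array([ 0.27795142, -0.61436334,  0.2300359 ]), 'tcp_rot': array([-3.06895836e+00, -6.61802202e-01,  5.52273841e-04]), 'wrist_force': array([ 0.05601858,  0.56989584, -0.26302624]), 'torque': array([-0.02118236,  0.03168787,  0.02852465]), 'width': 1.004314894367129}
```

View pics/scene0.png

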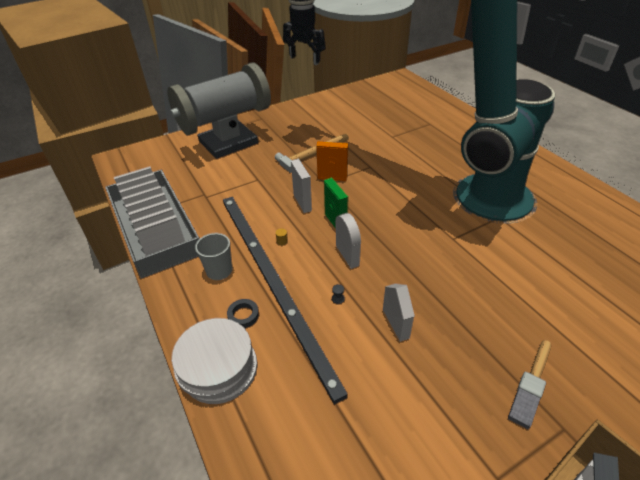

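View pics/top0.png

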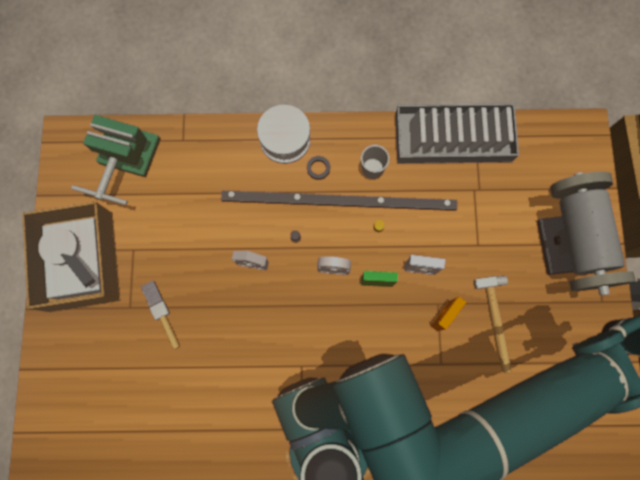

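The scene view shows the square plaque at about (302,185), the arch at (347,240) and the gable at (398,310). In the top view the square plaque is at about (426,265). The green and orange look-alikes are close by, at (380,278) and (450,313). Next I'll measure.

```bash
python3 - <<'E'
from h import *
cs=cam('scene');ct=cam('top')
for n,c in(('s',cs),('t',ct)):
    P=cloud(c); z=P[...,2]; d=c['depth']>0
    print(n,'table z',np.median(z[d&(abs(z)<.02)]), 'valid',d.mean())
    hsv=cv2.cvtColor(c['pixels'],cv2.COLOR_RGB2HSV)
    # objects above the bench
    m=(d&(z>.03)&(z<.14)&(P[...,0]>.3)&(P[...,0]<.95)&(abs(P[...,1])<.45)).astype(np.uint8)
    k,l,st,ce=cv2.connectedComponentsWithStats(m)
    for i in range(1,k):
        if st[i,4]<25: continue
        q=P[l==i]; top=q[q[:,2]>q[:,2].max()-.012]
        r=cv2.minAreaRect((top[:,:2]*1000).astype(np.float32))
        print(st[i],'lo',q.min(0).round(3),'hi',q.max(0).round(3),'toprect',np.round(r[0],1),np.round(r[1],1),round(r[2],1), np.median(c['pixels'][l==i],0))
    # stop
    m=d&(hsv[...,2]<90)&(z>.008)&(z<.026)&(P[...,0]>.5)&(P[...,0]<1)&(abs(P[...,1])<.5)
    k,l,st,ce=cv2.connectedComponentsWithStats(m.astype(np.uint8))
    i=1+st[1:,4].argmax();q=P[l==i]; r=cv2.minAreaRect((q[:,:2]*1000).astype(np.float32)); print('stop',st[i],r,np.median(q[:,2]))
    im=c['pixels'][:,:,::-1]
    cr=im[140:340,240:440] if n=='s' else im[170:330,210:480]
    cv2.imwrite(f'pics/crop_{n}.png',cv2.resize(cr,None,fx=2.9,fy=2.9,interpolation=cv2.INTER_CUBIC))
E
```

```text
s table z -0.001116307356366808 valid 0.9960319010416666
[316 141  32  34 926] lo [ 0.313 -0.359  0.03 ] hi [ 0.398 -0.28   0.122] toprect [ 355.8 -319.5] [33.2 90. ] 51.5 [96. 42.  0.]
[291 159  21  47 643] lo [ 0.471 -0.308  0.03 ] hi [ 0.509 -0.212  0.123] toprect [ 489.9 -259.9] [95.1 25.7] 81.7 [79. 77. 74.]
[ 324  178   37   83 1565] lo [ 0.437 -0.186  0.03 ] hi [0.509 0.03  0.126] toprect [467.8 -86.5] [204.7  39.2] 74.6 [69. 71. 65.]
[ 120  180   65   75 2790] lo [ 0.832 -0.45   0.03 ] hi [ 0.932 -0.25   0.101] toprect [ 881.8 -354.8] [ 99.9 190.2] 0.1 [97. 95. 91.]
[ 138  187   94   86 1919] lo [ 0.749 -0.449  0.03 ] hi [ 0.95  -0.096  0.092] toprect [ 787.4 -135.4] [81.2 76.9] 75.5 [68. 70. 66.]
[276 229  11   9  78] lo [ 0.597 -0.163  0.03 ] hi [ 0.625 -0.132  0.038] toprect [ 610.4 -146.3] [27.5 27.5] 49.6 [187.5 137.5  43. ]
[332 284  13  11 109] lo [0.57  0.075 0.031] hi [0.598 0.104 0.042] toprect [584.3  90.4] [27.3 26.7] 22.3 [69. 70. 69.]
[ 384  284   31   49 1039] lo [0.493 0.165 0.03 ] hi [0.532 0.259 0.125] toprect [511.  214.1] [25.3 24.9] 83.4 [82. 79. 76.]
[ 1
[... 1211 characters left out ...]
8.2 23.6] 54.2 [155. 141. 131.]
[405 255  40  19 541] lo [ 0.469 -0.308  0.03 ] hi [ 0.506 -0.217  0.13 ] toprect [ 488.5 -262.9] [90.9 26.1] 81.0 [173. 163. 157.]
[317 257  34  17 467] lo [ 0.473 -0.063  0.03 ] hi [0.507 0.027 0.133] toprect [490.8 -21.7] [52.3 23.7] 88.1 [150. 138. 129.]
[361 270  37  16 493] lo [ 0.437 -0.184  0.031] hi [ 0.469 -0.094  0.129] toprect [ 452.4 -138.8] [89.2 24.9] 86.5 [ 66. 141.  60.]
[432 297  34  34 517] lo [ 0.313 -0.356  0.03 ] hi [ 0.395 -0.283  0.131] toprect [ 355.  -320.2] [24.8 90. ] 51.5 [175. 115.   0.]
stop [398 159  99   4 178] ((802.6880493164062, -355.708984375), (5.796048164367676, 287.0121154785156), 0.2533811628818512) 0.017564269069840432
```

View pics/crop_s.png

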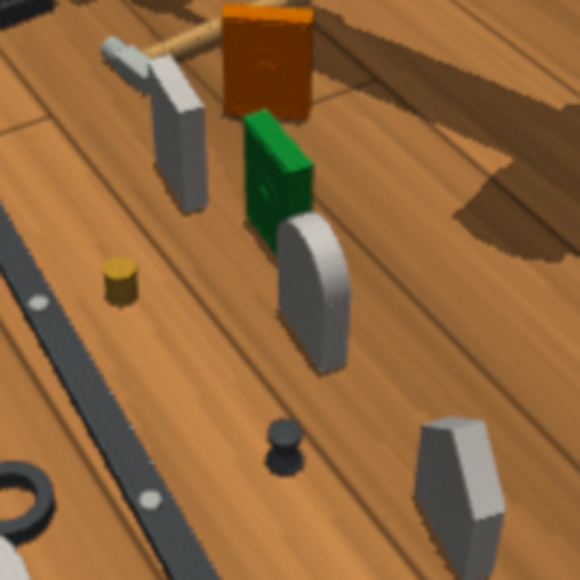

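View pics/crop_t.png

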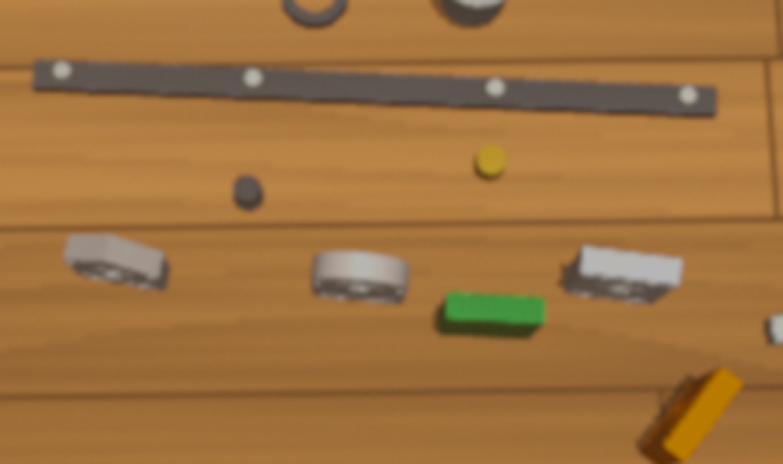

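```bash
cat >> h.py <<'E'
def plan(pts,q=None):
    """pts: list of (x,y,z,yawdeg) ; push axis = tool x (sign chosen nearest)"""
    s=bot.read_state(); p=s['tool_pos']; M=R.from_rotvec(s['tcp_rot']).as_matrix()
    yaw=np.degrees(np.arctan2(M[1,0],M[0,0]))
    print('t',round(s['time'],2),'tcp',p.round(4),'zax',M[:,2].round(3),'x yaw',yaw.round(2),'q6',s['q'][5].round(3),'F',s['wrist_force'].round(1),'w',round(s['width'],2))
    for x,y,z,w in pts:
        d=M.T@(np.array([x,y,z])-p); t=-((w-yaw+90)%180-90)
        print((x,y,z,w),'shift',(d*1000).round(1),'turn',round(t,1))
E
python3 - <<'E'
from h import *
c=np.array([.489,-.262]); n=np.array([np.cos(np.radians(-9)),np.sin(np.radians(-9))])
L=[]
for back in(60,23,-5):
    a=c-n*(back+0)/1000; L.append((*a.round(4),.2 if back==60 else .085,-9))
L.insert(1,(*(c-n*.06).round(4),.085,-9))
plan(L)
E
```

```text
t 0.2 tcp [ 0.278  -0.6146  0.2304] zax [-0.001  0.001 -1.   ] x yaw 24.34 q6 -0.037 F [ 0.3  0.7 -0.8] w 1.0
(np.float64(0.4297), np.float64(-0.2526), 0.2, -9) shift [ 287.4 -267.3   30.8] turn 33.3
(np.float64(0.4297), np.float64(-0.2526), 0.085, -9) shift [ 287.4 -267.1  145.8] turn 33.3
(np.float64(0.4663), np.float64(-0.2584), 0.085, -9) shift [ 318.3 -246.7  145.8] turn 33.3
(np.float64(0.4939), np.float64(-0.2628), 0.085, -9) shift [ 341.7 -231.4  145.8] turn 33.3
```

move_arm(steps=[[287,-267,0,33.3,60],[287,-267,0,33.3,60],[287,-267,0,33.3,60],[287,-267,0,33.3,60],[287,-267,0,33.3,60],[287,-267,0,33.3,60],[287,-267,0,33.3,60],[287,-267,0,33.3,60],[287,-267,0,33.3,60],[287,-267,0,33.3,60],[287,-267,0,33.3,60],[287,-267,0,33.3,60],[287,-267,0,33.3,60],[287,-267,40,33.3,60],[287,-267,40,33.3,60]])

```text
time: 1.7
tool_pos: [0.4262, -0.2523, 0.1867]
tcp_rot: [-3.127, 0.248, 0.013]
wrist_force: [-1.3, 0.8, -0.9]
width: 0.598
```

```bash
python3 - <<'E'
from h import *
cam('scene','scene1.png')
plan([(.4297,-.2526,.085,-9),(.4663,-.2584,.085,-9),(.4939,-.2628,.085,-9)])
E
```

```text
t 1.75 tcp [ 0.4272 -0.2528  0.1887] zax [-0.006  0.004 -1.   ] x yaw -9.04 q6 1.144 F [-0.3 -0.2  0.7] w 0.6
(0.4297, -0.2526, 0.085, -9) shift [  3.1  -0.3 103.6] turn -0.0
(0.4663, -0.2584, 0.085, -9) shift [ 40.2  -0.3 103.4] turn -0.0
(0.4939, -0.2628, 0.085, -9) shift [ 68.1  -0.3 103.2] turn -0.0
```

View pics/scene1.png

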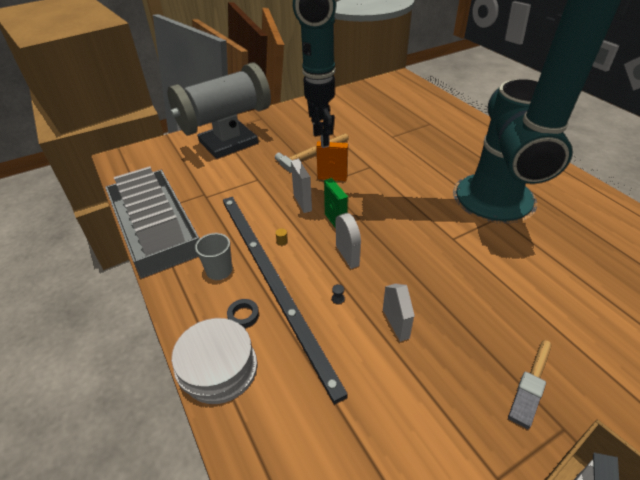

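The gripper is behind the square plaque with the fingers at about (323,140), and nothing has been touched. I'll lower it next, then advance towards contact.

move_arm(steps=[[0,0,40,0,60],[0,0,80,0,60],[0,0,102,0,60],[0,0,102,0,60],[10,0,102,0,60],[20,0,102,0,60],[30,0,102,0,60],[36,0,102,0,60],[36,0,102,0,60]])

```text
time: 2.65
tool_pos: [0.4669, -0.2596, 0.0903]
tcp_rot: [3.131, -0.244, 0.003]
wrist_force: [-0.8, -0.0, 0.0]
width: 0.6
```

```bash
python3 - <<'E'
from h import *
c=cam('scene','scene2.png')
cv2.imwrite('pics/c2.png',cv2.resize(c['pixels'][80:280,220:420,::-1],None,fx=2.9,fy=2.9))
plan([(.4663,-.2584,.085,-9),(.4939,-.2628,.085,-9)])
E
```

```text
t 2.7 tcp [ 0.4659 -0.2592  0.0898] zax [ 0. -0. -1.] x yaw -8.92 q6 1.172 F [-1.4  0.4 -0.1] w 0.6
(0.4663, -0.2584, 0.085, -9) shift [ 0.3 -0.9  4.8] turn 0.1
(0.4939, -0.2628, 0.085, -9) shift [28.2 -0.8  4.8] turn 0.1
```

View pics/c2.png

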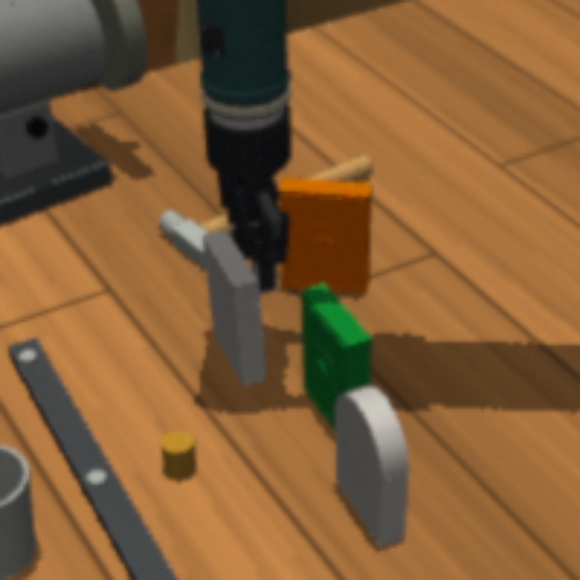

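The fingers are right at the plaque's face, about (265,270) in the crop, and clear of the green plaque. Now I'll push gently to tip it.

move_arm(steps=[[2,0,0,0,60],[4,0,0,0,60],[6,0,0,0,60],[8,0,0,0,60],[10,0,0,0,60],[12,0,0,0,60],[14,0,0,0,60],[16,0,0,0,60]])

```text
time: 3.5
tool_pos: [0.4813, -0.2616, 0.0893]
tcp_rot: [3.132, -0.245, 0.0]
wrist_force: [-0.0, -0.5, -0.9]
width: 0.603
```

```bash
python3 - <<'E'
from h import *
c=cam('scene','scene3.png')
cv2.imwrite('pics/c3.png',cv2.resize(c['pixels'][80:280,220:420,::-1],None,fx=2.9,fy=2.9))
plan([])
E
```

```text
t 3.55 tcp [ 0.4816 -0.2617  0.0894] zax [ 0.001 -0.    -1.   ] x yaw -8.96 q6 1.184 F [-0.3  0.1 -0.1] w 0.6
```

View pics/c3.png

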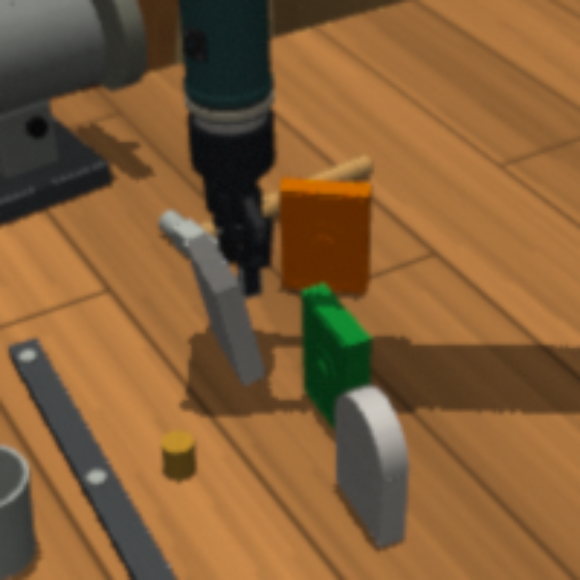

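The plaque is tipping cleanly, with its top edge at about (205,240) in the crop, and its foot hasn't moved. I'll keep going.

move_arm(steps=[[2,0,0,0,60],[4,0,0,0,60],[6,0,0,0,60],[8,0,0,0,60],[10,0,0,0,60],[10,0,0,0,60],[10,0,0,0,60],[10,0,0,0,60],[10,0,0,0,60],[10,0,0,0,60]])

```text
time: 4.55
tool_pos: [0.4908, -0.2631, 0.0892]
tcp_rot: [-3.132, 0.245, 0.0]
wrist_force: [0.3, -0.6, 0.2]
width: 0.599
```

```bash
python3 - <<'E'
from h import *
c=cam('scene','scene4.png')
cv2.imwrite('pics/c4.png',cv2.resize(c['pixels'][80:280,220:420,::-1],None,fx=2.9,fy=2.9))
plan([])
E
```

```text
t 4.6 tcp [ 0.4908 -0.2631  0.0893] zax [ 0. -0. -1.] x yaw -8.96 q6 1.19 F [-0.5  0.4  0.1] w 0.61
```

View pics/c4.png

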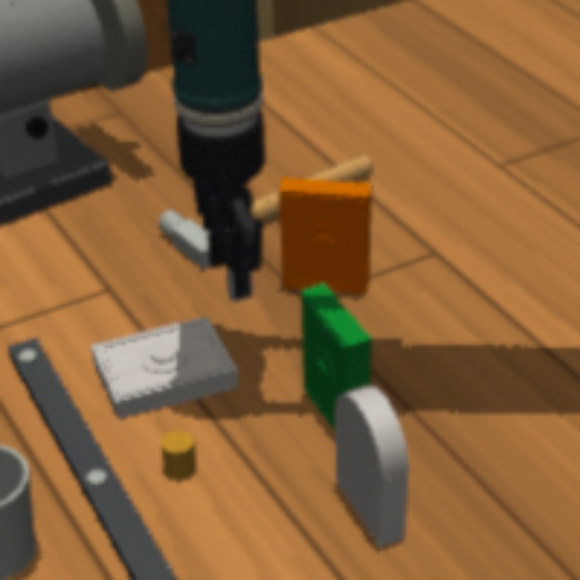

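The plaque lies flat on its back in the crop, with its top edge at about (105,375) facing the stop. I'll back off, then measure the plaque and the stop.

move_arm(steps=[[-20,0,0,0,60],[-45,0,0,0,60],[-45,0,0,0,60],[-45,0,0,0,60]])

```text
time: 5.0
tool_pos: [0.4463, -0.2561, 0.0894]
tcp_rot: [3.132, -0.246, 0.001]
wrist_force: [0.5, -0.0, -0.5]
width: 0.599
```

```bash
cat >> h.py <<'E'
def plaque(n='scene',save=None):
    c=cam(n,save); P=cloud(c); z=P[...,2]; d=c['depth']>0
    off=np.median(z[d&(abs(z)<.008)]) 
    m=d&(z-off>.018)&(z-off<.032)&(P[...,0]>.48)&(P[...,0]<.68)&(P[...,1]>-.36)&(P[...,1]<-.19)
    k,l,st,ce=cv2.connectedComponentsWithStats(m.astype(np.uint8)); i=1+st[1:,4].argmax()
    q=P[l==i]; r=cv2.minAreaRect((q[:,:2]*1000).astype(np.float32)); b=cv2.boxPoints(r)
    print(n,'plaque',np.round(r[0],1),np.round(r[1],1),round(r[2],1),'n',len(q),'z',np.median(q[:,2]).round(4),'corners',b.round(0).tolist())
    rgb=c['pixels'].max(-1)
    m=d&(rgb<110)&(z-off>.012)&(z-off<.024)&(P[...,0]>.63)&(P[...,0]<.74)&(P[...,1]>-.39)&(P[...,1]<.32)
    k,l,st,ce=cv2.connectedComponentsWithStats(m.astype(np.uint8)); i=1+st[1:,4].argmax()
    q=P[l==i]; r2=cv2.minAreaRect((q[:,:2]*1000).astype(np.float32)); print('stop',np.round(r2[0],1),np.round(r2[1],1),round(r2[2],2))
    ax=r2[2]%180
    if not 60<ax<120: ax=(ax+90)%180
    nx=np.array([np.sin(np.radians(ax)),-np.cos(np.radians(ax))]); f=np.array(r2[0])-15*nx
    print('stop yaw',ax-90,'corner gaps',((f-b)@nx).round(1))
    return c
E
python3 - <<'E'
from h import *
plaque('scene','s5.png');plaque('top','t5.png');plan([])
E
```

```text
scene plaque [ 565.5 -271.3] [ 94.8 119.5] 81.8 n 941 z 0.023 corners [[500.0, -310.0], [618.0, -327.0], [631.0, -233.0], [513.0, -216.0]]
stop [690.  -34.5] [679.4  30.3] 86.94
stop yaw -3.0593414306640625 corner gaps [160.5  41.4  32.9 152. ]
top plaque [ 565.1 -274.2] [ 90.4 121.4] 81.7 n 671 z 0.0253 corners [[499.0, -310.0], [619.0, -328.0], [632.0, -238.0], [512.0, -221.0]]
stop [688.5 -36.1] [672.6  31. ] 86.93
stop yaw -3.0721054077148438 corner gaps [160.   39.2  30.9 151.7]
t 5.1 tcp [ 0.4473 -0.2565  0.0897] zax [ 0.001 -0.001 -1.   ] x yaw -8.96 q6 1.158 F [-0.7 -0.8 -0.9] w 0.6
```

View pics/t5.png

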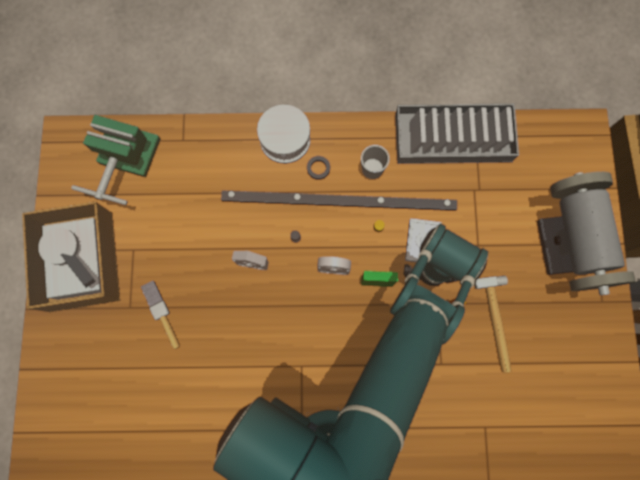

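```bash
python3 - <<'E'
from h import *
n=np.array([np.cos(np.radians(-3.06)),np.sin(np.radians(-3.06))])
a=np.array([.470,-.2675])
plan([(*a,.09,-3.06),(*a,.008,-3.06),(*(a+n*.1),.008,-3.06)])
E
```

```text
t 5.1 tcp [ 0.4473 -0.2565  0.0897] zax [ 0.001 -0.001 -1.   ] x yaw -8.96 q6 1.158 F [-0.7 -0.8 -0.9] w 0.6
(np.float64(0.47), np.float64(-0.2675), 0.09, -3.06) shift [24.1  7.3 -0.2] turn -5.9
(np.float64(0.47), np.float64(-0.2675), 0.008, -3.06) shift [24.   7.3 81.8] turn -5.9
(np.float64(0.5698574181119509), np.float64(-0.27283816897587604), 0.008, -3.06) shift [123.4  -3.   81.9] turn -5.9
```

move_arm(steps=[[24,7.3,0,-5.9,60],[24,7.3,0,-5.9,60],[24,7.3,25,-5.9,60],[24,7.3,50,-5.9,60],[24,7.3,70,-5.9,60],[24,7.3,80,-5.9,60],[24,7.3,81,-5.9,60],[24,7.3,81,-5.9,60]])

```text
time: 5.9
tool_pos: [0.4694, -0.2672, 0.0086]
tcp_rot: [3.14, -0.084, 0.0]
wrist_force: [0.5, -0.6, 0.2]
width: 0.597
```

```bash
python3 - <<'E'
from h import *
c=cam('scene','s6.png')
cv2.imwrite('pics/c6.png',cv2.resize(c['pixels'][80:280,220:420,::-1],None,fx=2.9,fy=2.9))
plan([])
E
```

```text
t 5.95 tcp [ 0.4698 -0.2675  0.0092] zax [ 0.001 -0.001 -1.   ] x yaw -3.07 q6 1.061 F [-0.1  0.3  0.8] w 0.6
```

View pics/c6.png

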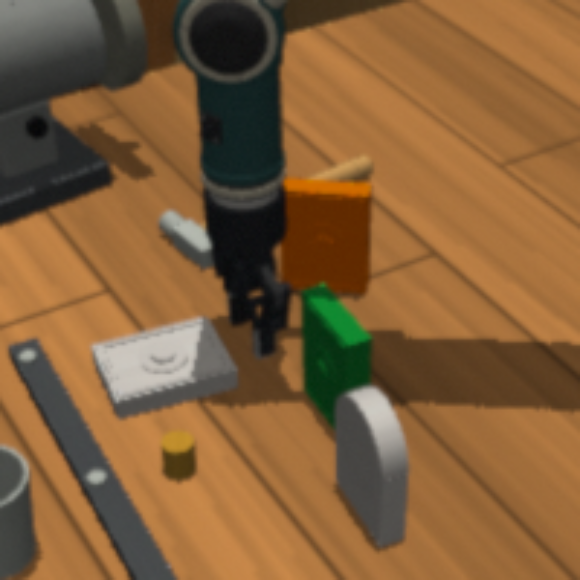

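The open fingers are low behind the lower edge at about (262,340) in the crop, clear of the green plaque. Now I'll slide it.

move_arm(steps=[[6,0,0,0,60],[12,0,0,0,60],[16,0,0,0,60],[19,0,0,0,60],[22,0,0,0,60],[25,0,0,0,60],[28,0,0,0,60],[31,0,0,0,60],[34,0,0,0,60],[37,0,0,0,60],[40,0,0,0,60],[43,0,0,0,60],[46,0,0,0,60],[49,0,0,0,60],[51,0,0,0,60],[51,0,0,0,60]])

```text
time: 7.55
tool_pos: [0.5206, -0.2697, 0.0082]
tcp_rot: [3.14, -0.084, 0.001]
wrist_force: [-1.2, 0.9, -0.6]
width: 0.599
```

```bash
python3 - <<'E'
from h import *
c=plaque('scene','s7.png'); plaque('top','t7.png')
cv2.imwrite('pics/c7.png',cv2.resize(c['pixels'][80:280,220:420,::-1],None,fx=2.9,fy=2.9))
plan([])
E
```

```text
scene plaque [ 585.4 -266.3] [ 93.4 137.7] 87.3 n 1019 z 0.0229 corners [[514.0, -310.0], [652.0, -316.0], [656.0, -223.0], [519.0, -216.0]]
stop [689.8 -34.9] [679.9  30.6] 86.89
stop yaw -3.1088714599609375 corner gaps [145.2   7.5   8.2 145.9]
top plaque [ 604.6 -249.1] [ 46.7 101.9] 87.0 n 380 z 0.0248 corners [[552.0, -270.0], [654.0, -275.0], [657.0, -228.0], [555.0, -223.0]]
stop [690.1  -5.9] [609.7  31.4] 86.89
stop yaw -3.1058578491210938 corner gaps [108.1   6.2   6.3 108.2]
t 7.65 tcp [ 0.5206 -0.2698  0.0083] zax [ 0.001 -0.    -1.   ] x yaw -3.06 q6 1.103 F [-0.8  0.1 -0.7] w 0.6
```

View pics/c7.png

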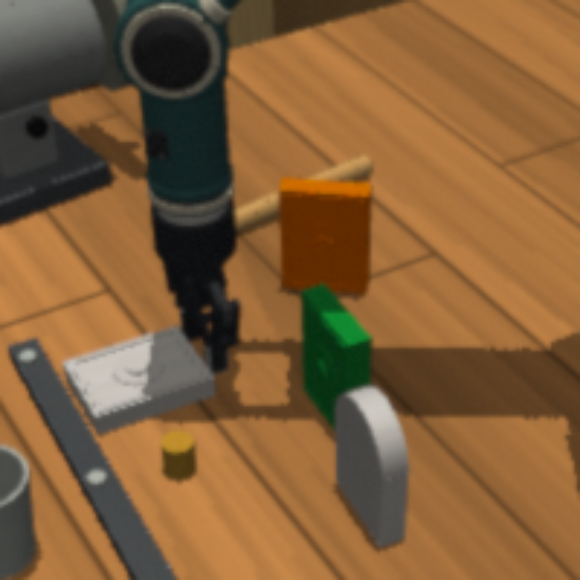

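The plaque is square to the stop now and about 7 mm short. I'll close the gap in small steps and watch the force.

move_arm(steps=[[2,0,0,0,60],[4,0,0,0,60],[6,0,0,0,60],[7,0,0,0,60],[7,0,0,0,60]])

```text
time: 8.15
tool_pos: [0.5272, -0.2702, 0.0084]
tcp_rot: [3.14, -0.084, 0.001]
wrist_force: [-2.8, 0.0, 0.7]
width: 0.598
```

move_arm(steps=[[1,0,0,0,60],[1,0,0,0,60]])

```text
time: 8.35
tool_pos: [0.528, -0.2703, 0.0083]
tcp_rot: [3.14, -0.084, 0.0]
wrist_force: [-4.1, -0.2, 1.8]
width: 0.602
```

move_arm(steps=[[0.7,0,0,0,60],[0.7,0,0,0,60]])

```text
time: 8.55
tool_pos: [0.5286, -0.2703, 0.0083]
tcp_rot: [3.14, -0.084, 0.0]
wrist_force: [-4.3, -0.5, 1.6]
width: 0.599
```

move_arm(steps=[[0.7,0,0,0,60],[0.7,0,0,0,60]])

```text
time: 8.75
tool_pos: [0.5288, -0.2703, 0.0083]
tcp_rot: [-3.14, 0.084, 0.002]
wrist_force: [-6.1, 1.0, 3.1]
width: 0.596
```

```bash
python3 - <<'E'
from h import *
c=plaque('scene','s8.png'); plaque('top','t8.png')
cv2.imwrite('pics/c8.png',cv2.resize(c['pixels'][180:240,220:300,::-1],None,fx=8,fy=8,interpolation=cv2.INTER_CUBIC))
plan([])
E
```

```text
scene plaque [ 602.1 -252.7] [124.1 154.9] 87.5 n 1092 z 0.0228 corners [[522.0, -311.0], [677.0, -318.0], [682.0, -194.0], [527.0, -187.0]]
stop [673.2 -33.1] [678.7  64.9] 86.85
stop yaw -3.152557373046875 corner gaps [120.7 -34.2 -32.8 122.1]
top plaque [ 629.3 -235.9] [ 59.2 126.2] 68.0 n 425 z 0.025 corners [[560.0, -240.0], [677.0, -287.0], [699.0, -232.0], [582.0, -185.0]]
stop [689.6   0.9] [597.1  31. ] 86.52
stop yaw -3.4796600341796875 corner gaps [100.1 -19.6 -38.4  81.2]
t 8.85 tcp [ 0.5288 -0.2702  0.0083] zax [-0.001  0.    -1.   ] x yaw -3.06 q6 1.11 F [-5.9  0.6  2.6] w 0.6
```

View pics/c8.png

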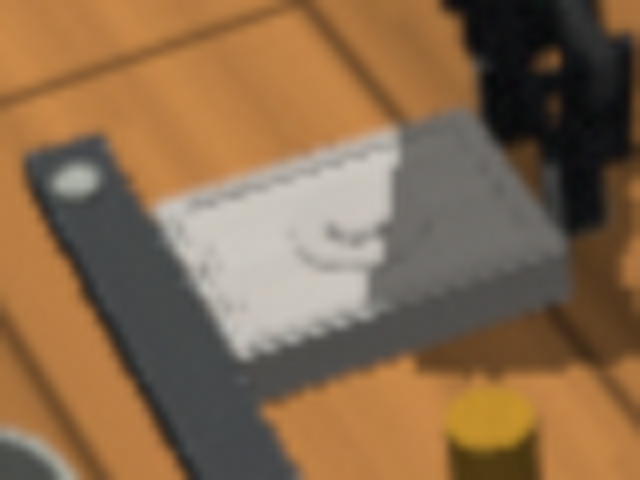

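The edge looks to be at the bar, and the tool stalled over the last step. I'll press a little more to seat both corners.

move_arm(steps=[[1,0,0,0,60],[1,0,0,0,60]])

```text
time: 9.05
tool_pos: [0.5288, -0.2702, 0.0083]
tcp_rot: [-3.14, 0.084, 0.005]
wrist_force: [-8.6, -0.9, 6.1]
width: 0.598
```

move_arm(steps=[[1,0,0,0,60],[1,0,0,0,60]])

```text
time: 9.25
tool_pos: [0.5288, -0.2702, 0.0083]
tcp_rot: [-3.14, 0.083, 0.008]
wrist_force: [-11.3, -0.4, 8.3]
width: 0.599
```

move_arm(steps=[[1.5,0,0,0,60],[1.5,0,0,0,60]])

```text
time: 9.45
tool_pos: [0.5288, -0.2702, 0.0082]
tcp_rot: [-3.139, 0.083, 0.013]
wrist_force: [-17.1, -0.5, 12.3]
width: 0.604
```

move_arm(steps=[[-3,0,0,0,60],[-10,0,0,0,60],[-30,0,0,0,60],[-45,0,-10,0,60],[-45,0,-60,0,60],[-45,0,-110,0,60],[-45,0,-160,0,60],[-45,0,-200,0,60],[-95,0,-200,0,60],[-130,0,-200,0,60],[-130,0,-200,0,60],[-130,0,-200,0,60]])

```text
time: 10.65
tool_pos: [0.4036, -0.2639, 0.209]
tcp_rot: [3.139, -0.085, 0.005]
wrist_force: [0.2, 0.1, 0.2]
width: 0.601
```

```bash
python3 - <<'E'
from h import *
for n in('scene','top'):
    c=cam(n,n+'9.png'); P=cloud(c); z=P[...,2]; d=c['depth']>0; px=c['pixels'].astype(int)
    off=np.median(z[d&(abs(z)<.008)])
    # plaque top surface fit, shrunk from stop by height >.0205
    lim=.0212
    m=d&(z-off>lim)&(z-off<.032)&(P[...,0]>.5)&(P[...,0]<.672)&(P[...,1]>-.36)&(P[...,1]<-.19)
    k,l,st,ce=cv2.connectedComponentsWithStats(m.astype(np.uint8));i=1+st[1:,4].argmax();q=P[l==i]
    r=cv2.minAreaRect((q[:,:2]*1000).astype(np.float32));print(n,r,cv2.boxPoints(r).round(1).tolist(),np.median(q[:,2])-off)
    # stop away from the plaque
    m=d&(px.max(-1)<110)&(z-off>.011)&(z-off<.023)&(P[...,0]>.63)&(P[...,0]<.72)&(P[...,1]>-.20)&(P[...,1]<.31)
    k,l,st,ce=cv2.connectedComponentsWithStats(m.astype(np.uint8));i=1+st[1:,4].argmax();s=P[l==i]
    r2=cv2.minAreaRect((s[:,:2]*1000).astype(np.float32));print('stop',r2)
    ax=r2[2]; ax=ax if ax>45 else ax+90
    nx=np.array([np.sin(np.radians(ax)),-np.cos(np.radians(ax))]);f=np.array(r2[0])-15*nx
    print('gaps',((f-cv2.boxPoints(r))@nx).round(1))
c=cv2.imread('pics/scene9.png');cv2.imwrite('pics/c9.png',cv2.resize(c[170:260,200:310],None,fx=6,fy=6,interpolation=cv2.INTER_CUBIC))
plan([])
E
```

```text
scene ((602.6348876953125, -266.91278076171875), (95.14937591552734, 121.16259765625), 85.71479034423828) [[538.7000122070312, -309.79998779296875], [659.5, -318.8999938964844], [666.5999755859375, -224.0], [545.7999877929688, -214.89999389648438]] 0.024393182913447997
stop ((694.7615966796875, 52.81719970703125), (505.3047180175781, 30.138368606567383), 86.97736358642578)
gaps [121.8   0.6  -1.5 119.7]
top ((606.4016723632812, -274.17315673828125), (97.3418197631836, 131.7451934814453), 86.38735961914062) [[537.5999755859375, -318.6000061035156], [669.0999755859375, -326.8999938964844], [675.2000122070312, -229.6999969482422], [543.7000122070312, -221.39999389648438]] 0.025493666517130698
stop ((693.79931640625, 49.63731384277344), (499.0814208984375, 32.608280181884766), 86.90670776367188)
gaps [121.1 -10.6 -11.5 120.2]
t 10.75 tcp [ 0.4043 -0.2639  0.2088] zax [ 0.002 -0.001 -1.   ] x yaw -3.06 q6 0.994 F [-0.5 -0.6 -1.1] w 0.6
```

View pics/c9.png

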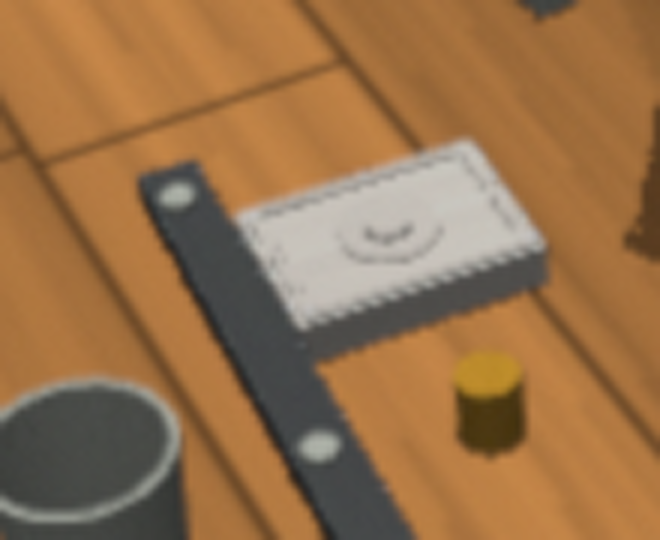

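View pics/top9.png

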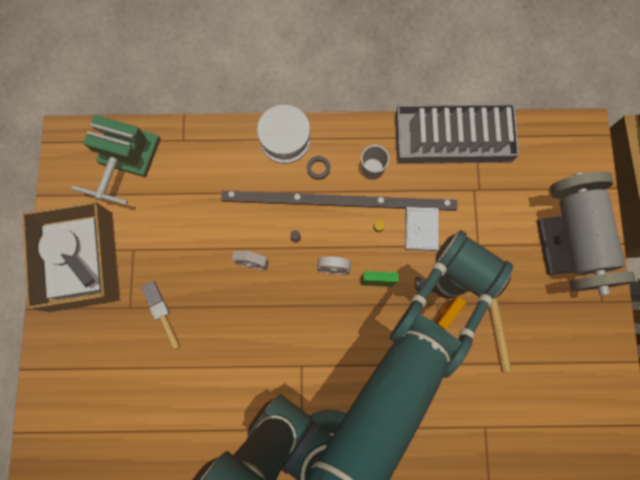

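View pics/scene9.png

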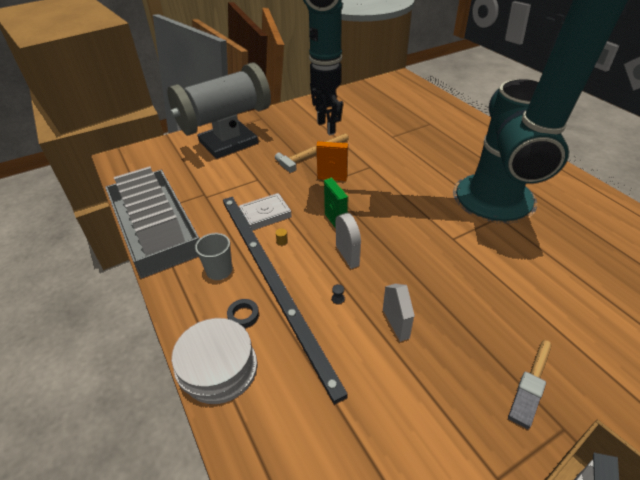

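Both views show the plaque flat and against the bar, at (422,228) in the top view and (265,210) in the scene view, with everything else in place. I'll do one finer check of the squareness by fitting lines to the edges.

```bash
python3 - <<'E'
from h import *
for n in('scene','top'):
    c=cam(n); f=240/np.tan(np.radians(c['fovy'])/2); M=rot(c); o=np.array(c['xyz'])
    K=np.array([[f,0,c['cx']],[0,f,c['cy']],[0,0,1]])
    g=cv2.GaussianBlur(c['pixels'],(3,3),0)[:,:,2].astype(np.float32) # blue: metal vs wood/bar
    # rectify bench plane z=.024 (plaque top): homography world mm -> pixel
    def proj(X):
        p=(np.array(X)-o)@M; return (f*p[0]/-p[2]+c['cx'], -f*p[1]/-p[2]+c['cy'])
    th=np.radians(-3.07); e=np.array([np.cos(th),np.sin(th)]); s=np.array([-np.sin(th),np.cos(th)])
    c0=np.array([.602,-.2705])
    for name,a0,zz in(('lower',-.06,.024),('top',.06,.024)):
        T=[];Y=np.linspace(-.033,.033,45)
        for y in Y:
            A=np.linspace(a0-.014,a0+.014,57)
            uv=np.array([proj([*(c0+e*a+s*y),zz]) for a in A],np.float32)
            v=cv2.remap(g,uv[:,0].reshape(1,-1),uv[:,1].reshape(1,-1),cv2.INTER_LINEAR)[0]
            G=np.gradient(v); G=np.clip(G if name=='lower' else -G,0,None); k=G.argmax();w=slice(max(0,k-6),k+7)
            T.append((A[w]*G[w]).sum()/G[w].sum())
        T=np.array(T);ok=abs(T-np.median(T))<.004
        p=np.polyfit(Y[ok],T[ok],1); print(n,name,'offset mm',round(p[1]*1000,2),'tilt deg vs stop',round(np.degrees(np.arctan(-p[0])),2),ok.sum())
print(bot.read_state()['time'])
E
```

```text
scene lower offset mm -59.67 tilt deg vs stop -0.42 45
scene top offset mm 60.74 tilt deg vs stop -0.05 45
top lower offset mm -61.99 tilt deg vs stop -1.46 45
top top offset mm 59.55 tilt deg vs stop -0.74 45
10.85
```

```bash
python3 - <<'E'
from h import *
for n in('scene','top'):
    c=cam(n); f=240/np.tan(np.radians(c['fovy'])/2); M=rot(c); o=np.array(c['xyz'])
    g=cv2.GaussianBlur(c['pixels'],(3,3),0)[:,:,0].astype(np.float32)
    b=cv2.GaussianBlur(c['pixels'],(3,3),0)[:,:,2].astype(np.float32)
    def proj(X):
        p=(np.array(X)-o)@M; return (f*p[0]/-p[2]+c['cx'], -f*p[1]/-p[2]+c['cy'])
    th=np.radians(-3.07); e=np.array([np.cos(th),np.sin(th)]); s=np.array([-np.sin(th),np.cos(th)])
    def edge(img,c0,Y,zz,along,sg,lab):
        T=[]
        for y in Y:
            A=np.linspace(-.012,.012,49); d1,d2=(e,s) if along else (s,e)
            uv=np.array([proj([*(c0+d1*a+d2*y),zz]) for a in A],np.float32)
            v=cv2.remap(img,uv[:,0].reshape(1,-1),uv[:,1].reshape(1,-1),cv2.INTER_LINEAR)[0]
            G=np.clip(sg*np.gradient(v),0,None);k=G.argmax();w=slice(max(0,k-6),k+7);T.append((A[w]*G[w]).sum()/max(G[w].sum(),1e-6))
        T=np.array(T);ok=abs(T-np.median(T))<.004;p=np.polyfit(Y[ok],T[ok],1)
        print(n,lab,'off',round(p[1]*1e3,2),'deg',round(np.degrees(np.arctan(-p[0] if along else p[0])),2),ok.sum())
    F=np.array([.6755,-.034])
    edge(g,F+e*.03,np.linspace(-.33,.33,200),.018,1,1,'stop back')
    edge(g,F,np.linspace(-.17,.33,150),.018,1,-1,'stop front')
    c0=np.array([.602,-.2705])
    edge(b,c0+s*.045,np.linspace(-.05,.05,60),.024,0,-1,'left side')
    edge(b,c0-s*.045,np.linspace(-.05,.05,60),.024,0,1,'right side')
E
```

```text
scene stop back off 3.58 deg -0.04 200
scene stop front off -0.1 deg 0.04 150
scene left side off 1.66 deg 0.03 60
scene right side off 0.02 deg -0.56 60
top stop back off -1.95 deg -0.14 182
top stop front off -5.43 deg -0.07 150
top left side off -0.8 deg -1.32 60
top right side off -3.15 deg 0.15 60
```

The edge fits leave an average tilt of about -0.5° (-0.25° in the scene view, -0.84° in the coarser top view). That could be a sub-millimetre gap at the right-hand corner (y-negative). There's time, so I'll press gently once more with shut fingers a little right of centre, which can only close such a gap.

```bash
python3 - <<'E'
from h import *
plan([(.496,-.2865,.209,-3.06),(.496,-.2865,.010,-3.06),(.5278,-.2882,.010,-3.06)])
E
```

```text
t 10.95 tcp [ 0.4039 -0.2636  0.2081] zax [ 0.  0. -1.] x yaw -3.02 q6 0.993 F [-0.8  0.1  0.1] w 0.6
(0.496, -0.2865, 0.209, -3.06) shift [93.2 18.  -0.9] turn 0.0
(0.496, -0.2865, 0.01, -3.06) shift [ 93.2  18.  198.1] turn 0.0
(0.5278, -0.2882, 0.01, -3.06) shift [125.   18.1 198.1] turn 0.0
```

move_arm(steps=[[45,9,0,0,0],[93,18,0,0,0],[93,18,0,0,0],[93,18,50,0,0],[93,18,100,0,0],[93,18,150,0,0],[93,18,180,0,0],[93,18,197,0,0],[93,18,197,0,0],[93,18,197,0,0],[102,18,197,0,0],[110,18,197,0,0],[115,18,197,0,0],[119,18,197,0,0],[121,18,197,0,0],[122,18,197,0,0],[122,18,197,0,0]])

```text
time: 12.65
tool_pos: [0.5238, -0.2879, 0.0112]
tcp_rot: [-3.14, 0.084, 0.0]
wrist_force: [0.9, -0.8, -0.5]
width: 0.002
```

move_arm(steps=[[1,0,0,0,0],[2,0,0,0,0],[2,0,0,0,0]])

```text
time: 12.95
tool_pos: [0.5258, -0.2882, 0.0113]
tcp_rot: [-3.14, 0.084, 0.0]
wrist_force: [-1.4, -0.1, 0.4]
width: -0.001
```

move_arm(steps=[[1,0,0,0,0],[1,0,0,0,0]])

```text
time: 13.15
tool_pos: [0.5269, -0.2882, 0.0113]
tcp_rot: [3.14, -0.084, 0.0]
wrist_force: [0.5, 1.3, 0.1]
width: -0.003
```

move_arm(steps=[[1,0,0,0,0],[1,0,0,0,0]])

```text
time: 13.35
tool_pos: [0.5278, -0.2882, 0.0112]
tcp_rot: [-3.14, 0.084, 0.0]
wrist_force: [-1.0, 0.1, 0.2]
width: -0.001
```

move_arm(steps=[[1,0,0,0,0],[1,0,0,0,0]])

```text
time: 13.55
tool_pos: [0.5278, -0.2882, 0.0112]
tcp_rot: [-3.14, 0.084, 0.003]
wrist_force: [-5.1, -0.1, 3.2]
width: -0.002
```

move_arm(steps=[[1,0,0,0,0],[1,0,0,0,0]])

```text
time: 13.75
tool_pos: [0.5278, -0.2881, 0.0111]
tcp_rot: [-3.14, 0.083, 0.006]
wrist_force: [-7.2, -0.2, 5.5]
width: -0.001
```

move_arm(steps=[[1,0,0,0,0],[1,0,0,0,0]])

```text
time: 13.95
tool_pos: [0.5279, -0.2881, 0.011]
tcp_rot: [-3.139, 0.083, 0.009]
wrist_force: [-10.0, 0.6, 7.2]
width: -0.003
```

The tool stalled exactly where the first push predicted (x = 0.5278) and the plaque gave nothing, so it was already flush. One last press, then I'll retreat.

move_arm(steps=[[1.5,0,0,0,0],[1.5,0,0,0,0],[-10,0,0,0,0],[-30,0,0,0,0],[-40,0,-10,0,0],[-40,0,-60,0,0],[-40,0,-110,0,0],[-40,0,-160,0,0],[-40,0,-200,0,0],[-90,0,-200,0,0],[-120,0,-200,0,0],[-120,0,-200,0,0],[-120,0,-200,0,0]])

```text
time: 15.25
tool_pos: [0.4114, -0.2822, 0.2123]
tcp_rot: [3.139, -0.085, 0.005]
wrist_force: [-0.6, 0.3, -0.5]
width: -0.001
```

```bash
python3 - <<'E'
from h import *
c=cam('scene','s10.png');plan([])
cv2.imwrite('pics/c10.png',cv2.resize(c['pixels'][130:330,190:430,::-1],None,fx=3,fy=3,interpolation=cv2.INTER_CUBIC))
E
```

```text
t 15.3 tcp [ 0.4118 -0.2823  0.2121] zax [ 0.002 -0.001 -1.   ] x yaw -3.08 q6 0.973 F [ 1.   0.4 -0.2] w -0.0
```

View pics/c10.png

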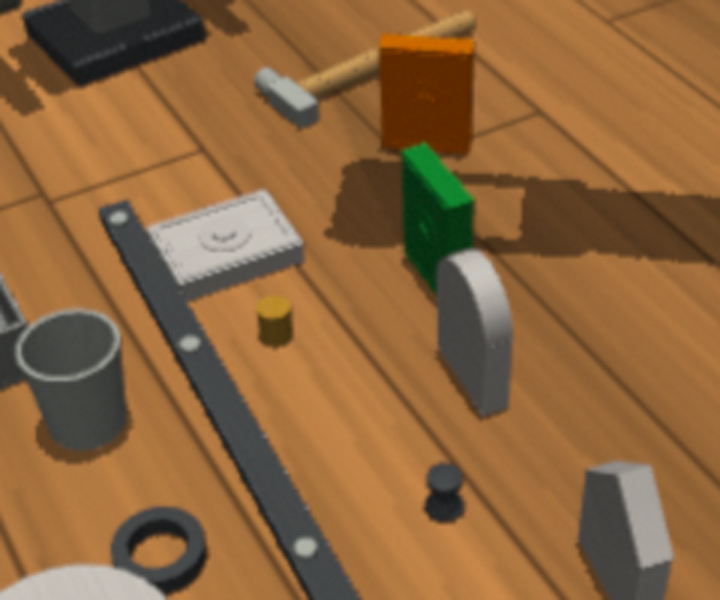

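The plaque lies flush along the bar at about (165,260) in the crop. The arch, gable, green and orange plaques are all standing, and the plug, knob and hammer haven't moved. Handing the job in.

```bash
python3 -c "
from workcell import bot
print(bot.finish_job())"
```

```text
the job is handed in; nothing more can be done
None
```

The square-cornered plaque is lying flat on its back with its top edge against the bench stop, and I handed the job in at about 15 s. I tipped it by its upper face. Then I pushed it along by its lower edge with the fingers spread and turned parallel to the stop. Last, I pressed it home twice: about 17 N at the centre, then at least 10 N a little right of centre.

**Flushness:** In both presses the tool stopped dead. The second stop was exactly where the first one predicted, so I take both corners to be touching.

**Checks that disagreed:** Before the second press, edge fits of the plaque against the stop gave an average tilt of about -0.25° in the scene view. The coarser top view gave about -0.84°, with single edges from +0.15° to -1.46°. The top view also put the bar about 5 mm nearer the robot than the scene view did. I put both down to pixel and calibration error and did not repeat the fits after the second press; I only looked at the scene picture.

**Everything else:** In the last picture the round-topped, pointed, green and orange plaques are standing. The plug, knob casting and hammer look unmoved, and the arm is clear of everything.

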